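Tuck a guard plate under the lapped cover of a test machine and hold it down

ROBOT

A 6-joint arm with a two-finger parallel gripper is mounted at the origin on the work surface. World frame = base frame: x ahead of the robot, y to its left, z up, the work surface at z = 0. Lengths are in m, angles in rad, forces in N, time in s.
With the tool pointing down it reaches from about 0.325 to 0.75 m from the base axis. Payload 7.6 kg.
Tool frame: the origin (TCP) lies on the front face of the gripper's body, between the roots of the fingers; the fingertips stand arm.tip_extent ahead of it and the grasp point (between the pads) lies 54 mm ahead of it (arm.tip_extent is the distance from the TCP to the fingertips, in m); z points along the fingers, y is the line along which they close (so a half turn about z gives the same grasp; the last joint's range is limited). The gripper opens to 85 mm and grips with 20 to 120 N. Pads are 22 mm wide; open, the fingers measure 114 mm over their backs; the gripper's body (76 mm by 85 mm) begins 54 mm behind the grasp point. The pads swing forward as they close: fully open they stand 13 mm farther back than shut.
Start: joints at [-1.185, 0.052, 1.401, -0, 1.689, -0.07], TCP at [0.231, -0.471, 0.304] pointing down, gripper open.
Joint ranges: [-2.9, 2.9], [-0.91, 2.17], [0.12, 2.37], [-1.06, 4.2], [0.26, 2.73], [-2.93, 2.93]. Speed limits (rad/s): [2.57, 2.57, 3.01, 3.14, 3.14, 3.14].

INTERFACE

Orientations are given as [roll, pitch, yaw] about the fixed x, y, z axes, in that order (R = Rz(yaw) Ry(pitch) Rx(roll)).
In Python, from plant import arm, grab_frame gives the robot as it stands.
- The arm moves only by the tool carry_out, never from a script. Its argument "motion" is a list of rows, each a list of 7 numbers: the opening in per cent of the stroke, from 0 (shut) to 100 (fully open), then the shift along the tool's x, y, z in mm, then the turn, a rotation vector about the tool's x, y, z in rad. A call has 1 to 20 rows; each row shifts and turns the commanded pose from where the row before left it, along the tool's axes as they then stand; what a row does not reach is not made up. A row lasts 1/10 s, in which the tool goes at most 50 mm and 8.59 degrees, less where a joint would pass 70% of its speed; a pose out of reach is approached as far as the arm can. A call with a gripper value outside its range is refused whole. The fingers move at their own pace and stop on an object; "squeeze" is the grip in N (left out, the last holds). Time passes only in rows, so rows that do not move let the fingers close. It gives the time, the measured TCP pose, the force, the opening and the grip force at its end, in the units of the state.
- arm.get_state(): the state, without advancing time (a new reading comes with each control period).
- grab_frame(name): name is "scene" or "side" or "wrist"; returns a dict with "img" (480x640x3 uint8, red, green, blue), "range_z" (480x640 float32, m along the optical axis (not along the pixel's ray), 0 where there is no reading), "vertical_fov" (degrees; the focal length in pixels is half the picture's height over the tangent of half this angle, whatever the lens; pixels are square), "cx", "cy" (the principal point, pixels), "rvec" (rotation vector, rad) and "tvec" (3), from world to camera coordinates, as OpenCV has them. Camera axes: x right, y down, z forward; pixel columns grow to the right and rows downward; lengths in m; the calibration is good to about 2 mm. A picture is of the moment at which its call begins.
- arm.hand_in(): hands the job in; it is judged then, once.
The state is a dict: "time": time; "joint_pos": joint angles; "dq": joint speeds; "effort": joint torques, N m; "tcp_pos": TCP position; "ee_rot": TCP orientation; "wrist_force": force on the tool from outside, world axes, zero at the start; "torque": the same for the moment, N m; "gripper_width": opening from 0.0 (shut) to 1.0 (fully open); "finger_force": force on a finger pad.
Only numpy, scipy, OpenCV 4.12 (cv2) and the standard library are available. Lean on these libraries where they do the work, as an engineer would, in place of code of your own. Each camera call takes 0.05 s, during which the arm holds its last target. There are 200 camera calls.

TASK

Take the loose guard plate by its upright rib, lay it flat on the grey bed in front of the hinged cover, and slide it along the bed so that its front edge goes under the cover, without lifting the cover, until it is gently but fully home against the stop, square to the bed and centred on the cover. Finish while still gripping the rib and pressing the plate flat on the bed with a steady push of about 15 N, so that the screws can be put in; do not let go, and leave the caliper, coupon and tray where they are.

Things in the scene. Friction and masses are not known exactly. Their poses are not given: they have to be found in the camera images.
- plate: Loose bare aluminium guard plate, 0.17 to 0.34 kg: sheet 130 (x) by 100 (y) by 4 mm with an upright rib across it, 10 thick (x), 90 long (y), 40 mm tall above the sheet. Starts flat on the table, rib up. Origin: on the sheet's underside, below the rib's middle. +x points to the front edge, 85 mm away (long side); rear edge 45 mm behind. z up. Centre of mass about 11 mm in front of the rib.
- nose (a point): Middle of the lower front edge of the guard plate, 85 mm along the plate's +x from its origin; same axes as the plate.
- bed: Fixed grey steel bed, a slab 260 (x) by 160 (y) by 12 mm thick on the table. Origin: centre of its underside, on the table; its flat top is 12 mm above. +x is the direction in which the plate is slid, towards cover and stop; z up. Cover and stop stand on its +x end; the 165 mm of bed at the -x end are free.
- lip (a point): Point on the bed's top straight below the middle of the cover's free edge (bed x = +35 mm, y = 0); axes as the bed. The closed cover is a plain steel flap 120 mm wide (y), 4 mm thick; its underside is 7 mm above the bed, its top 11 mm. It overhangs 45 mm, from this point to the stop.
- stop: The fixed dark steel hinge block on the bed, 28 mm (x) by 130 mm (y), 16 mm tall, with two cheeks 24 mm tall at its ends. Origin: on the bed's top at the middle of the block's front face, which is the stop: upright, square to the bed's x, 45 mm beyond the lip point. Axes as the bed.
- cover (a joint): Angle of the cover about its hinge pin, rad; 0 closed (it lies on its rest by its own weight, 0.15 kg), growing as its free edge, 67 mm from the pin, is lifted: 0.08 is about 5 mm of lift.
- caliper: Bystander: a digital caliper, 200 mm long, up to 13 mm high, lying on the table; origin at the underside, on the beam.
- coupon: Bystander: a flat steel tensile coupon, 150 by 25 by 5 mm, lying on the table; origin at its centre, underside.
- tray: Bystander: a grey plastic tray 100 by 70 by 30 mm with steel coupons in it; origin at its centre, underside.
Not all that is in view belongs to the job. What is meant by the plate is not orange or red, and is the smaller of those in its own colour.

How it is judged:
By the outcome, as a careful person would: the job done as asked, in the order asked, and still so for the second after the job is handed in, while the arm keeps its last pose, push and grip.
It also fails if it takes over 38 s, if anything falls off the work surface, if the arm or the gripper's body presses on something with over 40 N, if the wrist force passes 120 N, or if a joint passes its speed limit or range.

## Working session

There is one attempt and no reset: what is moved stays moved. The work goes in short steps, Python scripts to look and compute and a tool call to move; the robot and the scene stay as the last step left them, time stands still between calls to the robot, and variables do not carry over. Pictures are saved under pics/ and viewed, at most 10 in all, crops included, and the job is handed in when it is done.

Besides the shell and the picture viewer there is one more tool, called after "Call:" as name(argument=value, ...) on one line, values as JSON. carry_out: Moves the arm, as the interface text tells. Its arguments: {"type":"object","properties":{"motion":{"type":"array","items":{"type":"array","items":{"type":"number"}}},"squeeze":{"type":"number"}},"required":["motion"]}

```bash
mkdir -p pics; ls
cat > h.py <<'E'
import numpy as np, cv2
from plant import arm, grab_frame
def cam(f):
    h=f["img"].shape[0]; fl=h/2/np.tan(np.radians(f["vertical_fov"])/2)
    R=cv2.Rodrigues(np.array(f["rvec"],float))[0]; t=np.array(f["tvec"],float).ravel()
    return fl,R,t
def to_plane(f,uv,z):
    fl,R,t=cam(f); uv=np.atleast_2d(np.asarray(uv,float))
    d=np.c_[(uv[:,0]-f["cx"])/fl,(uv[:,1]-f["cy"])/fl,np.ones(len(uv))]@R
    c=-R.T@t
    return c+d*((z-c[2])/d[:,2])[:,None]
def cloud(f):
    fl,R,t=cam(f); v,u=np.mgrid[:480,:640]; Z=f["range_z"]
    P=np.stack([(u-f["cx"])/fl*Z,(v-f["cy"])/fl*Z,Z],-1)-t
    P=P@R; P[Z<=0]=np.nan
    return P
def proj(f,P):
    fl,R,t=cam(f); q=np.atleast_2d(P)@R.T+t
    return q[:,:2]/q[:,2:]*fl+[f["cx"],f["cy"]]
def save(n,im): cv2.imwrite("pics/"+n,cv2.cvtColor(im,cv2.COLOR_RGB2BGR))
E
python3 - <<'E'
from h import *
for n in("scene","side"):
    f=grab_frame(n); save(n+"0.png",f["img"]); np.save(n+".npy",f,allow_pickle=True); fl,R,t=cam(f); print(n,-R.T@t,fl)
print(arm.get_state(),arm.tip_extent)
E
```

```text
pics
scene [1.19720981 0.71020969 1.24319051] 544.125372837678
side [-0.05643962  0.81956041  0.83528726] 538.0289666083023
{'time': 0.1, 'joint_pos': array([-1.18528600e+00,  5.27676900e-02,  1.40163423e+00,  1.11683060e-05,
        1.68858308e+00, -7.03166254e-02]), 'dq': array([ 3.25507772e-05, -2.77043459e-03, -2.73823039e-03, -1.97078535e-04,
       -3.25341611e-04,  1.41852466e-03]), 'effort': array([ 4.73508771e-04, -3.82581496e+01, -3.60987139e+01, -1.20520881e-04,
        4.74294968e-03, -4.08122423e-05]), 'tcp_pos': array([ 0.23105969, -0.47123414,  0.30315419]), 'ee_rot': array([-3.14020453e+00, -1.08889340e-04,  4.55828178e-01]), 'wrist_force': array([-0.06744306, -0.92176292,  0.21404043]), 'torque': array([ 0.02314786,  0.04418593, -0.01544762]), 'finger_force': 0.0, 'gripper_width': 0.9993641073384114} 0.0726
```

View pics/scene0.png

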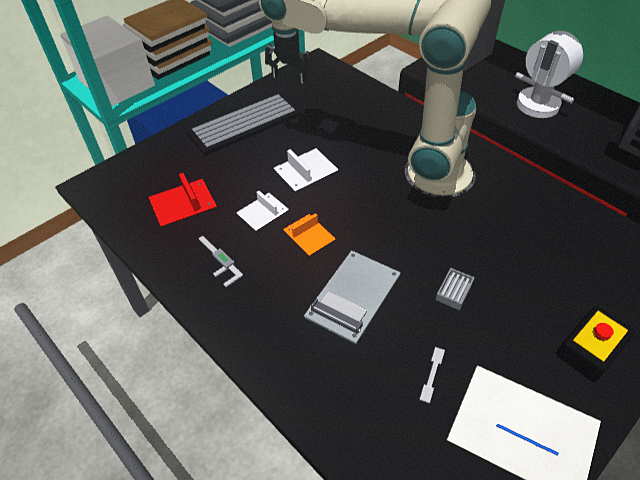

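View pics/side0.png

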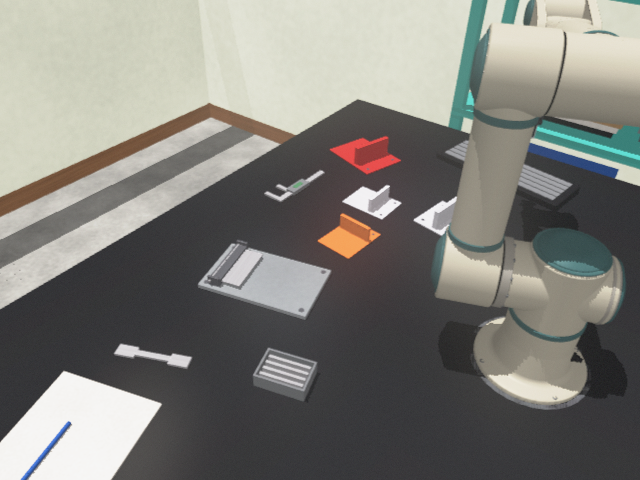

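The scene view shows these candidates: red plate (183,200), orange plate (310,235), small white plate (263,210) and large white plate (306,168). By the description, the plate is the small white one at (263,210). The bed is at (352,297), with the cover at its lower-left end (340,308).

Run:
```python
from h import *
f=np.load("scene.npy",allow_pickle=True).item()
im=f["img"]; hsv=cv2.cvtColor(im,cv2.COLOR_RGB2HSV); P=cloud(f)
print("table z",np.nanmedian(P[240:330,420:435,2]))
# plates: white, sheet-level pixels
def hull(mask,z,seed):
    n,l=cv2.connectedComponents(mask.astype(np.uint8)); m=l==l[seed[1],seed[0]]
    ys,xs=np.nonzero(m); W=to_plane(f,np.c_[xs,ys],z)[:,:2]
    return m,W
white=(hsv[...,2]>110)&(hsv[...,1]<60)
for nm,s in(("small",(252,213)),("large",(320,172))):
    m,W=hull(white,.004,s)
    lo=m&(np.abs(P[...,2]-.004)<.006); hi=m&(P[...,2]>.025)
    Wl=P[lo][:,:2]; r=cv2.minAreaRect((W*1000).astype(np.float32)); rl=cv2.minAreaRect((Wl*1000).astype(np.float32))
    print(nm,r,rl); H=P[hi]; 
    print(" rib",len(H),np.median(H,0),H[:,2].max() if len(H) else 0,cv2.minAreaRect((H[:,:2]*1000).astype(np.float32)))
    print(cv2.boxPoints(rl).round())
x0,y0,x1,y1=200,170,420,360
bed=(np.abs(P[...,2]-.012)<.005)&(hsv[...,2]>70)
n,l=cv2.connectedComponents(bed.astype(np.uint8)); m=l==l[275,360]
print("bed lab",l[275,360],m.sum()); W=P[m][:,:2]; print(cv2.minAreaRect((W*1000).astype(np.float32)), cv2.boxPoints(cv2.minAreaRect((W*1000).astype(np.float32))))
m2,W2=hull(hsv[...,2]>70,.012,(360,275)); print(m2.sum(),cv2.minAreaRect((W2*1000).astype(np.float32)))
sub=P[280:345,300:375]; hh=sub[(sub[...,2]>.019)&(sub[...,2]<.06)]; print("cover/stop",hh.mean(0),cv2.minAreaRect((hh[:,:2]*1000).astype(np.float32)))
save("crop1.png",cv2.resize(im[140:350,180:420],None,fx=2.8,fy=2.8,interpolation=cv2.INTER_CUBIC))
```

```text
table z -0.0012602398194526995
small ((535.4382934570312, -289.8587646484375), (131.51991271972656, 132.21266174316406), 88.10367584228516) ((533.6229858398438, -291.5815734863281), (138.13072204589844, 134.71865844726562), 87.44205474853516)
 rib 132 [ 0.51858072 -0.27072163  0.0403905 ] 0.04829189344809057 ((517.1842651367188, -275.4444274902344), (96.1133804321289, 14.444794654846191), 87.18563842773438)
[[ 463. -358.]
 [ 598. -364.]
 [ 604. -226.]
 [ 469. -220.]]
large ((304.88916015625, -345.8587646484375), (184.4391326904297, 175.8709259033203), 81.34561157226562) ((302.71954345703125, -347.76116943359375), (191.25643920898438, 179.94911193847656), 81.02293395996094)
 rib 235 [ 0.33971758 -0.31831176  0.05025703] 0.062184922048261176 ((336.5643310546875, -326.8255615234375), (126.18614196777344, 18.872591018676758), 82.35509490966797)
[[ 199. -428.]
 [ 377. -456.]
 [ 407. -267.]
 [ 229. -239.]]
bed lab 0 300775
((-290.8067626953125, -266.05029296875), (3259.49560546875, 2102.89013671875), 24.98924446105957) [[-2.2121702e+03 -1.5179443e+00]
 [-1.3238081e+03 -1.9075504e+03]
 [ 1.6305566e+03 -5.3058264e+02]
 [ 7.4219458e+02  1.3754498e+03]]
4664 ((563.2041015625, 144.79232788085938), (266.3648986816406, 162.47817993164062), 14.951556205749512)
cover/stop [0.63581252 0.1657384  0.0248635 ] ((616.3767700195312, 147.432861328125), (144.7351837158203, 146.17945861816406), 28.781709671020508)
```

View pics/crop1.png

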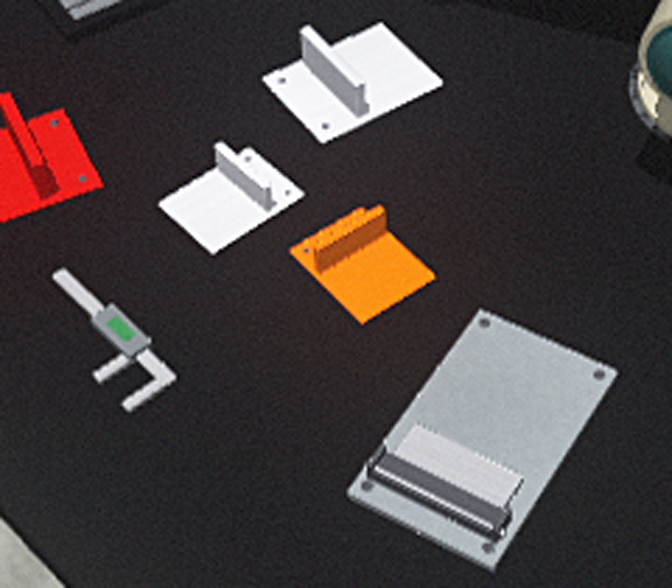

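The crop confirms it: the small white plate's rib runs from (218,150) to (270,200). Its long side points down-left, away from the robot, and its holes are at the rear, so its +x is about world +x. I'm moving above it for a wrist look.

Call:
carry_out(motion=[[100,35,-5,5,0,0,0],[100,35,-5,5,0,0,0],[100,35,-5,5,0,0,0],[100,35,-5,5,0,0,0],[100,35,-5,5,0,0,0],[100,35,-5,5,0,0,0],[100,35,-5,5,0,0,0],[100,35,-5,5,0,0,0],[100,32,-5,5,0,0,0],[100,31,-5,5,0,0,0],[100,0,0,0,0,0,-0.12],[100,0,0,0,0,0,-0.12],[100,0,0,0,0,0,-0.12],[100,0,0,0,0,0,-0.12],[100,0,0,0,0,0,-0.12],[100,0,0,0,0,0,-0.12],[100,0,0,0,0,0,-0.12],[100,0,0,0,0,0,-0.12],[100,0,0,0,0,0,-0.105],[100,0,0,0,0,0,0]])

```text
time: 2.1
tcp_pos: [0.517, -0.2754, 0.2533]
ee_rot: [-3.141, -0.0, 1.522]
wrist_force: [0.1, 0.8, 0.4]
gripper_width: 0.998
finger_force: 0.0
```

Run:
```python
from h import *
s=arm.get_state(); print(s["tcp_pos"],s["ee_rot"],s["wrist_force"],s["time"])
f=grab_frame("wrist"); save("w1.png",f["img"]); np.save("w1.npy",f,allow_pickle=True)
P=cloud(f); im=f["img"]; hsv=cv2.cvtColor(im,cv2.COLOR_RGB2HSV)
m=(P[...,2]>.03)&(P[...,2]<.06)&(hsv[...,1]<60)&(np.linalg.norm(P[...,:2]-[.517,-.275],axis=-1)<.08)
H=P[m]; print("rib",len(H),np.median(H[:,2]),cv2.minAreaRect((H[:,:2]*1000).astype(np.float32)))
top=H[H[:,2]>.038]; print(cv2.minAreaRect((top[:,:2]*1000).astype(np.float32)))
m=(np.abs(P[...,2]-.004)<.005)&(hsv[...,1]<60)&(hsv[...,2]>110)&(np.linalg.norm(P[...,:2]-[.535,-.28],axis=-1)<.12)
H=P[m]; print("sheet",len(H),cv2.minAreaRect((H[:,:2]*1000).astype(np.float32)))
```

```text
[ 0.51697391 -0.2754346   0.25334466] [-3.14070517e+00 -4.72850450e-04  1.52172163e+00] [0.11641958 0.78154002 0.40228657] 2.1
rib 1234 0.04392487092566517 ((514.3745727539062, -277.1322937011719), (89.79418182373047, 9.98473834991455), 88.09712982177734)
((514.3735961914062, -277.1617126464844), (89.73534393310547, 9.98473834991455), 88.09712982177734)
sheet 13039 ((535.2755126953125, -252.1547088623047), (183.00491333007812, 132.6725311279297), 88.4432373046875)
```

View pics/w1.png

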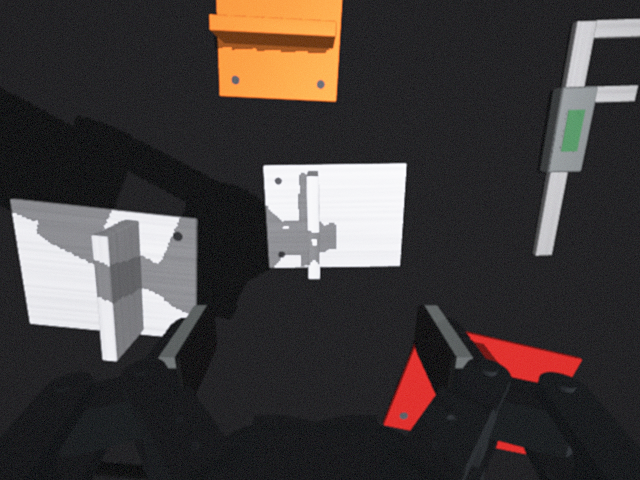

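The wrist view shows the rib from (313,172) to (313,278), the front edge at x≈404 and the rear holes at (280,181) and (281,255). Corrections are about 3 mm. Descending and gripping.

Call:
carry_out(motion=[[70,-2,-2.5,0,0,0,-0.016],[60,0,0,25,0,0,0],[60,0,0,30,0,0,0],[60,0,0,30,0,0,0],[60,0,0,30,0,0,0],[60,0,0,25,0,0,0],[60,0,0,15,0,0,0],[60,0,0,10,0,0,0],[60,0,0,6,0,0,0],[60,0,0,0,0,0,0],[0,0,0,0,0,0,0],[0,0,0,0,0,0,0],[0,0,0,0,0,0,0],[0,0,0,0,0,0,0],[0,0,0,0,0,0,0],[0,0,0,0,0,0,0],[0,0,0,0,0,0,0],[0,0,0,0,0,0,0]], squeeze=70)

```text
time: 3.95
tcp_pos: [0.5149, -0.2777, 0.0839]
ee_rot: [3.14, 0.001, 1.537]
wrist_force: [-1.0, 0.2, 6.4]
gripper_width: 0.11
finger_force: 69.2
```

Call:
carry_out(motion=[[0,0,0,-10,0,0,0],[0,0,0,-25,0,0,0],[0,0,0,-30,0,0,0],[0,0,0,-30,0,0,0],[0,0,0,-25,0,0,0],[0,20,-2,0,0,0,0],[0,35,-3.5,0,0,0,0],[0,40,-4,0,0,0,0],[0,40,-4,0,0,0,-0.05],[0,40,-4,0,0,0,-0.05],[0,40,-3,0,0,0,-0.05],[0,40,-1,0,0,0,-0.05],[0,40,1,0,0,0,-0.05],[0,40,2,0,0,0,-0.05],[0,35,2,0,0,0,0],[0,20,1,0,0,0,0],[0,10,0,0,0,0,0],[0,0,0,0,0,0,0],[0,0,0,0,0,0,0]])

```text
time: 5.85
tcp_pos: [0.4633, 0.1192, 0.2028]
ee_rot: [-3.141, 0.0, 1.836]
wrist_force: [0.1, 0.7, -2.9]
gripper_width: 0.107
finger_force: 68.4
```

Run:
```python
from h import *
s=arm.get_state(); print(s["tcp_pos"],s["ee_rot"],s["wrist_force"],s["time"])
a=grab_frame("wrist"); b=grab_frame("scene"); np.save("w2.npy",a,allow_pickle=True); np.save("s2.npy",b,allow_pickle=True)
save("w2.png",a["img"]); save("s2.png",cv2.resize(b["img"][150:400,200:500],None,fx=2.4,fy=2.4,interpolation=cv2.INTER_CUBIC))
```

```text
[0.46334238 0.11915016 0.20277824] [-3.14118354e+00  4.90757907e-04  1.83637434e+00] [ 0.10278194  0.69419423 -2.93276674] 5.85
```

View pics/w2.png

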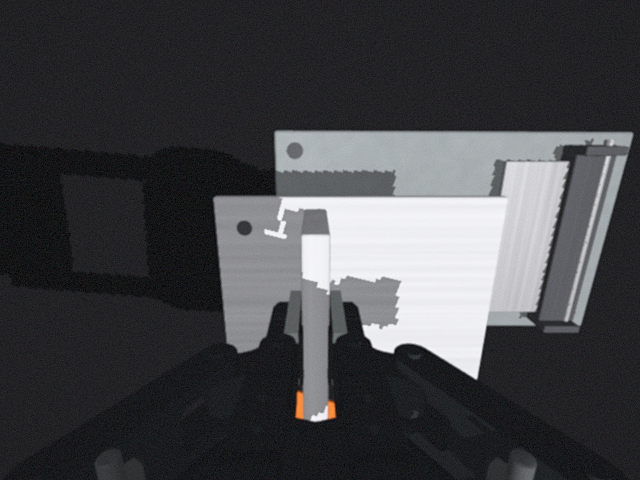

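View pics/s2.png

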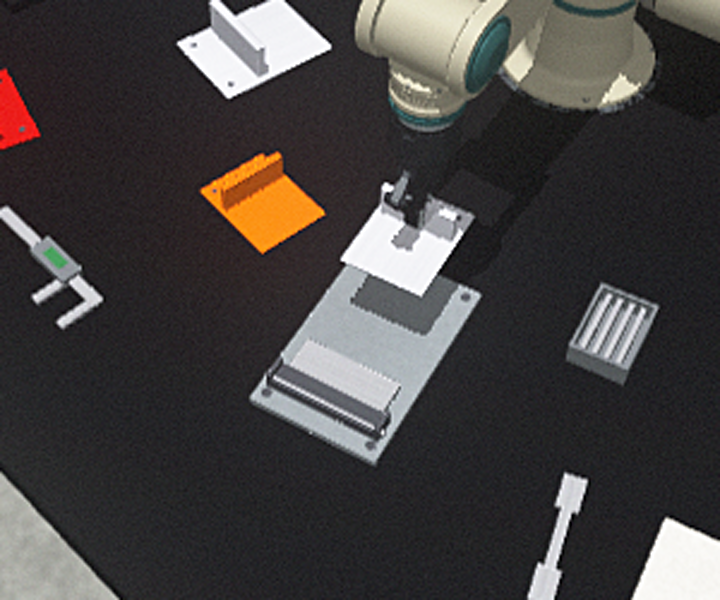

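The wrist view shows the plate held level, with its front edge at x≈490–505. The cover spans (495–568, 160–313), the stop block is at ~(575,240), and both cover ends are visible. Next I'm measuring plate and bed axes from this view.

```bash
cat > m.py <<'E'
from h import *
def rect(Q):
    r=cv2.minAreaRect((Q[:,:2]*1000).astype(np.float32)); return np.round(r[0],1),np.round(r[1],1),round(r[2],2)
def rep(f,zt):
    P=cloud(f); hsv=cv2.cvtColor(f["img"],cv2.COLOR_RGB2HSV); V=hsv[...,2].astype(int); z=P[...,2]
    u=np.mgrid[:480,:640][1]
    bed=(abs(z-.012)<.004)&(P[...,0]>.4)&(P[...,1]>.02); print("bed",bed.sum(),np.median(z[bed]),rect(P[bed]))
    cov=(abs(z-.023)<.0025)&(u>440)&(V>150); n,l,st,_=cv2.connectedComponentsWithStats(cov.astype(np.uint8)); k=1+st[1:,4].argmax(); cov=l==k
    print("cover",cov.sum(),np.median(z[cov]),rect(P[cov]))
    sh=(abs(z-zt)<.004)&(u<520)&(u>200); print("sheet",sh.sum(),np.median(z[sh]) if sh.any() else 0,rect(P[sh]))
    rb=(abs(z-zt-.04)<.003)&(u>250)&(u<350); print("rib",rb.sum(),np.median(z[rb]),rect(P[rb]))
    return P
if __name__=="__main__":
    f=np.load("w2.npy",allow_pickle=True).item(); P=rep(f,.125)
    for u,v in((450,250),(460,210),(240,260),(400,160),(530,240),(580,240),(315,250),(315,222)): print((u,v),P[v,u].round(4))
E
python3 m.py
```

```text
bed 19734 0.01188574178575489 (array([559.6, 143.1]), array([260.7, 159.3]), 15.06)
cover 7749 0.022790045015239378 (array([615.3, 158. ]), array([ 45.9, 119.5]), 16.07)
sheet 35162 0.12278798689404784 (array([481.3, 126.5]), array([130.4,  96.5]), 15.22)
rib 5402 0.162991188865184 (array([457.4, 124.5]), array([28. , 78.4]), 6.64)
(450, 250) [0.5155 0.1598 0.1232]
(460, 210) [0.5128 0.1784 0.1229]
(240, 260) [0.4235 0.1294 0.123 ]
(400, 160) [0.5078 0.19   0.0118]
(530, 240) [0.6201 0.1601 0.0229]
(580, 240) [0.6523 0.1706 0.028 ]
(315, 250) [0.4521 0.1572 0.1634]
(315, 222) [0.4505 0.1627 0.1486]
```

Call:
carry_out(motion=[[0,-2.5,15,0,0,0,0],[0,0,15,0,0,0,0],[0,0,0,20,0,0,0],[0,0,0,30,0,0,0],[0,0,0,25,0,0,0],[0,0,0,15,0,0,0],[0,0,0,8,0,0,0],[0,0,0,4,0,0,0],[0,0,0,0,0,0,0],[0,0,0,0,0,0,0]])

```text
time: 6.95
tcp_pos: [0.4934, 0.1252, 0.1019]
ee_rot: [3.14, 0.0, 1.837]
wrist_force: [0.4, 1.3, -2.6]
gripper_width: 0.105
finger_force: 68.6
```

```bash
cat > n.py <<'E'
from m import *
def edge(f,P,mask,side,vr,deg):  # per-column/row boundary pixels -> world pts -> line fit
    pts=[]
    if side=="top":
        for u in range(*vr):
            c=np.nonzero(mask[:,u])[0]
            if len(c)>20: pts.append(P[c[0]+1,u])
    else:
        for v in range(*vr):
            c=np.nonzero(mask[v])[0]
            if len(c)>20: pts.append(P[v,c[-1]-1])
    pts=np.array(pts)*1000; L=cv2.fitLine(pts[:,:2].astype(np.float32),cv2.DIST_HUBER,0,.01,.01).ravel()
    return L[2:],np.degrees(np.arctan2(L[1],L[0]))
E
python3 - <<'E'
from n import *
s=arm.get_state(); print(s["tcp_pos"],s["ee_rot"],s["wrist_force"],s["time"])
f=grab_frame("wrist"); np.save("w3.npy",f,allow_pickle=True); save("w3.png",f["img"]); P=rep(f,.0185)
E
```

```text
[0.49344737 0.12523406 0.10186729] [3.13992126e+00 2.84051981e-04 1.83655801e+00] [ 0.40856343  1.28465713 -2.61339078] 6.95
bed 41666 0.011964452066559272 (array([539. , 137.2]), array([218.2, 159.9]), 15.22)
cover 19817 0.02286213338431844 (array([615. , 157.1]), array([ 46.1, 120. ]), 14.77)
sheet 29689 0.021796796873631372 (array([525.2, 128.8]), array([154.7, 110.9]), 15.28)
rib 1707 0.0610513647793344 (array([488.7, 131. ]), array([30.3, 78.2]), 3.46)
```

View pics/w3.png

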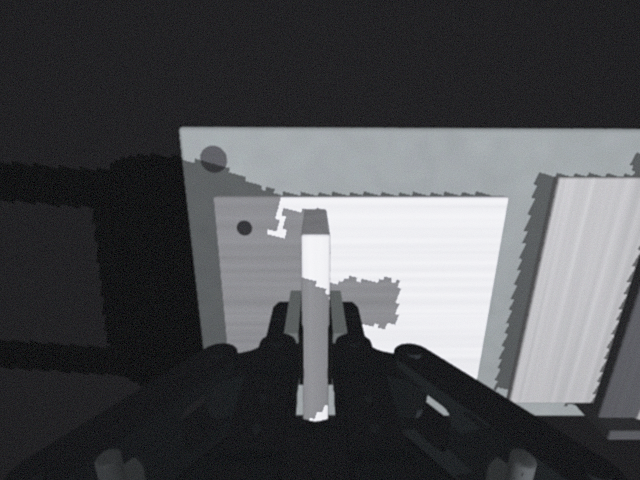

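The plate hovers 6 mm above the bed: its upper edge is at row 197 and its front at x≈490–507. The bed's upper edge is at row 128 and the cover is at (512–640, 178–402).

```bash
cat >> n.py <<'E'
def fit(f,us,vs,z,thr_dir):
    """sub-pixel edge on red-channel gradient near given line, cast to plane z"""
    g=cv2.GaussianBlur(f["img"].mean(-1).astype(np.float32),(0,0),1); uv=[]
    if thr_dir=="top":
        for u in range(*us):
            d=np.abs(np.diff(g[vs[0]:vs[1],u])); uv.append((u,vs[0]+.5+d.argmax()))
    else:
        for v in range(*vs):
            d=np.abs(np.diff(g[v,us[0]:us[1]])); uv.append((us[0]+.5+d.argmax(),v))
    W=to_plane(f,uv,z)*1000; L=cv2.fitLine(W[:,:2].astype(np.float32),cv2.DIST_WELSCH,0,.01,.01).ravel()
    return L[2:],np.degrees(np.arctan2(L[1],L[0]))%180
def report(f,zs,pu=(335,490),pv=(185,210),fu=(470,520),fv=(215,360),bu=(200,600),bv=(115,140)):
    pb,ab=fit(f,bu,bv,.012,"top"); pt,at=fit(f,pu,pv,zs,"top"); pf,af=fit(f,fu,fv,zs,"r")
    a=np.radians(ab); ex=np.array([np.cos(a),np.sin(a)]); ey=np.array([-ex[1],ex[0]])
    print("bed yaw",ab,"plate top edge",at,"front",af-90)
    lat=(pt-pb)@ey; print("plate top edge below bed edge",lat,"-> plate y off", lat+30)
    c=pb+ey*-80; print("front edge fwd of stop(from bed centre est .5596,.1431 +80):",(pf-np.array([559.6,143.1]))@ex-80)
E
python3 - <<'E'
from n import *
f=np.load("w3.npy",allow_pickle=True).item(); report(f,.0218)
P=cloud(f); print(P[240:320:20,540:600:20,2].round(4).tolist(), [P[v,u].round(4).tolist() for u,v in ((620,380),(630,370),(240,300),(470,300),(480,220),(350,210))])
E
```

```text
bed yaw 15.09121 plate top edge 15.291068 front 15.32283
plate top edge below bed edge -28.932957 -> plate y off 1.0670433
front edge fwd of stop(from bed centre est .5596,.1431 +80): -64.51456824740956
[[0.0198, nan, 0.0223], [0.0224, 0.0233, 0.0222], [0.0212, 0.023, 0.0228], [0.0229, 0.0228, 0.0228]] [[0.6529, 0.1247, 0.0272], [0.6543, 0.1315, 0.0274], [0.4578, 0.115, 0.0215], [0.565, 0.1446, 0.0221], [0.5534, 0.1827, 0.0222], [0.496, 0.1718, 0.0226]]
```

Call:
carry_out(motion=[[0,-1,0,2,0,0,0.0035],[0,0,0,2,0,0,0],[0,0,0,1,0,0,0],[0,0,0,1,0,0,0],[0,0,0,1,0,0,0],[0,0,0,0,0,0,0]])

```text
time: 7.6
tcp_pos: [0.4934, 0.1244, 0.0959]
ee_rot: [3.141, 0.0, 1.833]
wrist_force: [-8.9, -2.2, 13.2]
gripper_width: 0.106
finger_force: 71.3
```

Call:
carry_out(motion=[[0,0,0,-0.5,0,0,0],[0,0,4,0,0,0,0],[0,0,4,0,0,0,0],[0,0,4,0,0,0,0],[0,0,0,0,0,0,0],[0,0,0,0,0,0,0]])

```text
time: 8.2
tcp_pos: [0.5055, 0.1276, 0.096]
ee_rot: [3.139, 0.0, 1.833]
wrist_force: [-1.8, -0.4, 6.0]
gripper_width: 0.106
finger_force: 70.1
```

Run:
```python
from n import *
s=arm.get_state(); print(s["tcp_pos"],s["ee_rot"],s["wrist_force"],s["torque"],s["time"])
f=grab_frame("wrist"); np.save("w4.npy",f,allow_pickle=True); report(f,.016,bu=(230,600),bv=(110,145))
P=cloud(f); print([P[v,u].round(4).tolist() for u,v in ((240,300),(230,250),(470,300),(480,220),(350,210),(460,340))])
```

```text
[0.50552003 0.12762481 0.09595016] [3.13933099e+00 3.94806062e-04 1.83343097e+00] [-1.80012325 -0.37059874  5.95601701] [-0.16274812  0.42571125  0.05202651] 8.2
bed yaw 15.120646 plate top edge 15.106101 front 27.31218
plate top edge below bed edge -30.3928 -> plate y off -0.39279938
front edge fwd of stop(from bed centre est .5596,.1431 +80): -45.95530649080267
[[0.47, 0.1181, 0.0166], [0.4606, 0.1421, 0.0169], [0.5773, 0.1467, 0.0159], [0.5658, 0.1849, 0.0161], [0.5085, 0.1739, 0.0152], [0.5808, 0.1249, 0.0166]]
```

Call:
carry_out(motion=[[0,0.3,3,0,0,0,0],[0,0,4,0,0,0,0],[0,0,4,0,0,0,0],[0,0,4,0,0,0,0],[0,0,4,0,0,0,0],[0,0,0,0,0,0,0]])

```text
time: 8.85
tcp_pos: [0.5238, 0.1329, 0.0959]
ee_rot: [3.14, 0.0, 1.833]
wrist_force: [-2.6, -0.4, 6.7]
gripper_width: 0.107
finger_force: 70.2
```

Run:
```python
from n import *
s=arm.get_state(); print(s["tcp_pos"],s["ee_rot"],s["wrist_force"],s["time"])
f=grab_frame("wrist"); save("w5.png",f["img"]); P=cloud(f); print(P[220:360:20,560:630:20,2].round(4).tolist()); report(f,.016,bu=(270,600),bv=(100,145))
```

```text
[0.5238152  0.1328585  0.09594284] [3.13976827e+00 3.56639957e-04 1.83340033e+00] [-2.62612921 -0.40661285  6.71477429] 8.85
[[0.0226, 0.023, 0.0275, 0.0272], [0.0223, 0.0227, 0.0281, 0.0279], [0.0232, 0.0238, 0.0279, 0.0282], [0.0231, 0.0251, 0.0276, 0.0275], [0.0226, 0.0284, 0.0276, 0.028], [0.0228, 0.0279, 0.0284, 0.0274], [0.0229, 0.0277, 0.0275, 0.0284]]
bed yaw 15.120245 plate top edge 15.121777 front 16.61171
plate top edge below bed edge -29.942976 -> plate y off 0.057024002
front edge fwd of stop(from bed centre est .5596,.1431 +80): -41.418661737191925
```

View pics/w5.png

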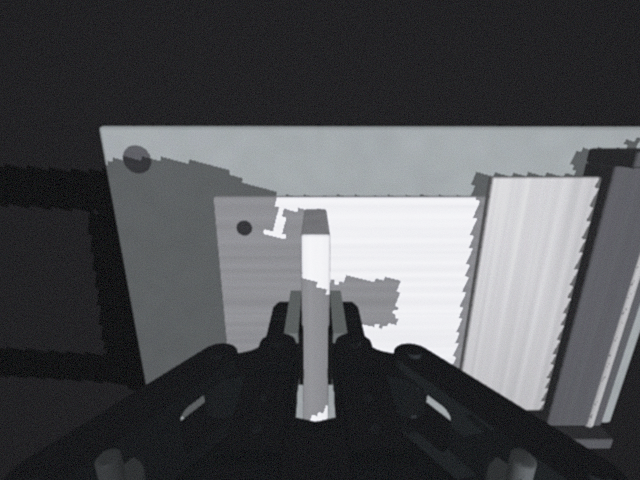

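The front edge has gone under the cover (plate/cover line at x≈460–485). The cover is still closed at z = 0.0228, and the plate is centred and square. About 33 mm to go.

Call:
carry_out(motion=[[0,0,4,0,0,0,0],[0,0,4,0,0,0,0],[0,0,4,0,0,0,0],[0,0,4,0,0,0,0],[0,0,4,0,0,0,0],[0,0,4,0,0,0,0],[0,0,3,0,0,0,0],[0,0,1.5,0,0,0,0],[0,0,0,0,0,0,0]])

```text
time: 9.8
tcp_pos: [0.551, 0.1402, 0.096]
ee_rot: [3.14, 0.0, 1.833]
wrist_force: [-4.0, -2.0, 7.1]
gripper_width: 0.11
finger_force: 70.3
```

Call:
carry_out(motion=[[0,0,1,0,0,0,0],[0,0,1,0,0,0,0],[0,0,0,0,0,0,0]])

```text
time: 10.1
tcp_pos: [0.5528, 0.1407, 0.096]
ee_rot: [3.141, 0.0, 1.833]
wrist_force: [-4.6, -2.2, 7.6]
gripper_width: 0.109
finger_force: 70.4
```

Call:
carry_out(motion=[[0,0,0.5,0,0,0,0],[0,0,0.5,0,0,0,0],[0,0,0,0,0,0,0]])

```text
time: 10.4
tcp_pos: [0.5537, 0.1409, 0.0959]
ee_rot: [3.141, 0.0, 1.833]
wrist_force: [-5.1, -1.4, 8.0]
gripper_width: 0.105
finger_force: 70.4
```

Call:
carry_out(motion=[[0,0,0.5,0,0,0,0],[0,0,0.5,0,0,0,0],[0,0,0,0,0,0,0]])

```text
time: 10.7
tcp_pos: [0.5547, 0.1411, 0.0959]
ee_rot: [3.141, 0.0, 1.833]
wrist_force: [-5.0, -1.9, 7.7]
gripper_width: 0.104
finger_force: 70.4
```

Call:
carry_out(motion=[[0,0,0.5,0,0,0,0],[0,0,0.5,0,0,0,0],[0,0,0,0,0,0,0]])

```text
time: 11.0
tcp_pos: [0.5553, 0.1414, 0.096]
ee_rot: [-3.141, 0.0, 1.833]
wrist_force: [-8.2, -3.0, 10.4]
gripper_width: 0.108
finger_force: 70.7
```

Call:
carry_out(motion=[[0,0,0.5,0,0,0,0],[0,0,0,0,0,0,0]])

```text
time: 11.2
tcp_pos: [0.5554, 0.1414, 0.0959]
ee_rot: [-3.14, 0.0, 1.833]
wrist_force: [-10.8, -3.3, 11.7]
gripper_width: 0.103
finger_force: 71.0
```

Run:
```python
from n import *
s=arm.get_state(); print(s["tcp_pos"],s["ee_rot"],s["wrist_force"],s["torque"],s["time"])
f=grab_frame("wrist"); save("w6.png",f["img"]); P=cloud(f); report(f,.016,pu=(335,410),bu=(270,560),bv=(100,145)); print(P[200:360:20,460:560:20,2].round(4).tolist())
```

```text
[0.5554238  0.14139178 0.09594095] [-3.13987045e+00  3.06016363e-04  1.83343877e+00] [-10.83879957  -3.30033041  11.72076004] [-0.45709342  1.58430494  0.00779976] 11.2
bed yaw 15.119444 plate top edge 15.150141 front 15.2074585
plate top edge below bed edge -29.526266 -> plate y off 0.4737339
front edge fwd of stop(from bed centre est .5596,.1431 +80): 3.1269251790312182
[[0.023, 0.0222, 0.0229, 0.0243, 0.0274], [0.0231, 0.023, 0.023, 0.0271, 0.0279], [0.0215, 0.0234, 0.0224, 0.028, 0.028], [0.0236, 0.0228, 0.0227, 0.0284, 0.0277], [0.0227, 0.0226, 0.022, 0.0271, 0.0277], [0.0235, 0.0227, 0.0235, 0.0284, 0.0277], [0.0229, 0.0227, 0.0269, 0.0275, 0.0275], [0.0235, 0.0219, 0.028, 0.0281, 0.028]]
```

View pics/w6.png

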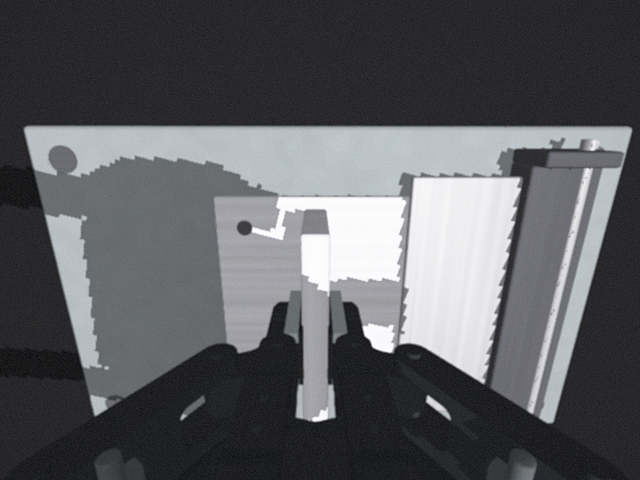

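Forward motion has stalled while the push rises, and the travel matches the measured gap, so the plate is at the stop. The wrist view shows it square, with the cover edge at x≈405 and the cover closed at 0.0228. Now I'm setting the downward push.

Call:
carry_out(motion=[[0,0,0.3,0.2,0,0,0],[0,0,0,0,0,0,0],[0,0,0,0,0,0,0],[0,0,0,0,0,0,0]])

```text
time: 11.65
tcp_pos: [0.5555, 0.1414, 0.0959]
ee_rot: [-3.139, 0.0, 1.833]
wrist_force: [-14.1, -3.4, 14.5]
gripper_width: 0.106
finger_force: 71.4
```

Call:
carry_out(motion=[[0,0,-0.6,0.3,0,0,0],[0,0,0,0,0,0,0],[0,0,0,0,0,0,0],[0,0,0,0,0,0,0]])

```text
time: 12.05
tcp_pos: [0.5554, 0.1413, 0.096]
ee_rot: [-3.141, 0.0, 1.833]
wrist_force: [-11.6, -3.2, 14.5]
gripper_width: 0.104
finger_force: 71.3
```

Call:
carry_out(motion=[[0,0,-0.3,0.1,0,0,0],[0,0,0,0,0,0,0],[0,0,0,0,0,0,0],[0,0,0,0,0,0,0],[0,0,0,0,0,0,0],[0,0,0,0,0,0,0]])

```text
time: 12.65
tcp_pos: [0.5553, 0.1413, 0.0959]
ee_rot: [3.142, 0.0, 1.833]
wrist_force: [-9.2, -2.6, 13.6]
gripper_width: 0.108
finger_force: 71.2
```

Run:
```python
from n import *
f=grab_frame("wrist"); P=cloud(f); report(f,.016,pu=(335,400),bu=(100,560),bv=(100,145))
print("rear",np.nanmedian(P[255:330,235:265,2]),"front",np.nanmedian(P[210:320,350:395,2]),"cover",np.nanmedian(P[200:300,430:480,2]),"cover edge",np.nanmedian(P[200:300,413:420,2]))
s=arm.get_state(); print(s["tcp_pos"],s["wrist_force"],s["torque"],s["finger_force"],s["time"])
```

```text
bed yaw 15.120739 plate top edge 15.131481 front 15.303337
plate top edge below bed edge -29.53262 -> plate y off 0.46738052
front edge fwd of stop(from bed centre est .5596,.1431 +80): 3.2757379670473483
rear 0.016007655276817745 front 0.01601845379016706 cover 0.022957771222957408 cover edge 0.022993709490327398
[0.55531883 0.14133875 0.09594121] [-9.57313887 -2.91428749 12.97787237] [-0.36194352  1.41026889 -0.01829828] 71.17313504219055 12.7
```

Call:
carry_out(motion=[[0,0,0,0.2,0,0,0],[0,0,0,0,0,0,0],[0,0,0,0,0,0,0],[0,0,0,0,0,0,0],[0,0,0,0,0,0,0]])

```text
time: 13.2
tcp_pos: [0.5553, 0.1413, 0.0959]
ee_rot: [3.142, 0.0, 1.833]
wrist_force: [-10.0, -3.0, 14.8]
gripper_width: 0.108
finger_force: 71.6
```

```bash
python3 -c "
from plant import arm
print(arm.hand_in())"
```

```text
the job is handed in; nothing more can be done
None
```

I've handed in the job at 13.2 s: the plate is flat under the closed cover and home against the stop (travel matched the measured gap), square to about 0.1° and centred to about 0.5 mm. The rib is still gripped at about 70 N, with a steady 14.8 N downward push and about 10 N forward against the stop.

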